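Push nut on a filter-wheel cartridge, then into the bayonet port

ROBOT

A 7-joint arm with a two-finger parallel gripper is mounted at the origin on the work surface. World frame = base frame: x ahead of the robot, y to its left, z up, the work surface at z = 0. Lengths are in m, angles in rad, forces in N, time in s.
With the tool pointing down it reaches from about 0.4 to 0.925 m from the base axis. Payload 4.1 kg.
Tool frame: the origin (TCP) lies midway between the tips of the shut fingers; the grasp point (between the pads) lies 19 mm behind it (env.hold_point_z is the distance from the TCP to the grasp point, in m); z points along the fingers, y is the line along which they close (so a half turn about z gives the same grasp; the last joint's range is limited). The gripper opens to 85 mm and grips with 20 to 120 N. Pads are 22 mm wide; open, the fingers measure 114 mm over their backs; the gripper's body (76 mm by 85 mm) begins 54 mm behind the grasp point. The pads swing forward as they close: fully open they stand 13 mm farther back than shut.
Start: joints at [-1.28, 0.398, 0.045, 1.537, -0.019, 1.207, -0.051], TCP at [0.247, 0.601, 0.231] pointing down, gripper open.
Joint ranges: [-2.82, 2.82], [-0.49, 2.23], [-1.37, 1.46], [0, 2.46], [-1.36, 4.5], [0.23, 2], [-2.94, 2.94]. Speed limits (rad/s): [2.57, 2.57, 3.14, 3.14, 3.14, 3.14, 3.14].

INTERFACE

Orientations are given as [roll, pitch, yaw] about the fixed x, y, z axes, in that order (R = Rz(yaw) Ry(pitch) Rx(roll)).
In Python, from station import sensors, imaging, order, env gives the robot as it stands.
- The arm moves only by the tool step_arm, never from a script. Its argument "steps" is a list of rows, each a list of 7 numbers: the shift along the tool's x, y, z as a fraction of full scale, then the turn, a rotation vector about the tool's x, y, z as a fraction of full scale, then the closure, from -1 (fully open) to 1 (shut), so that 0 is half open. A call has 1 to 8 rows; each row is the pose to reach, as a shift and turn from the pose commanded when the call began, along the tool's axes at that moment; what a row does not reach only later rows make up. Full scale, the value 1, is 0.1 m for a shift and 90 degrees for a turn. A row lasts 1/8 s, in which the tool goes at most 62.5 mm and 10.7 degrees, less where a joint would pass 70% of its speed; a pose out of reach is approached as far as the arm can. A call with a number of a shift or a turn outside -1 to 1 is refused whole. A call with a gripper value outside its range is refused whole. The fingers move at their own pace and stop on an object; the grip force is fixed at half the most. Time passes only in rows, so rows that repeat a pose let the fingers close. It gives the time, the measured TCP pose, the force, the opening and the grip force at its end, in the units of the state.
- sensors.get_obs(): the state, without advancing time (a new reading comes with each control period).
- imaging.camera(name): name is "scene" or "top" or "wrist"; returns the picture (420x560x3 uint8, red, green, blue); there is no depth.
- imaging.calibration(name): a dict with "fx", "fy", "cx", "cy" (pixels), "k1" (the pictures are not rectified: a ray, as slopes to the right and down, at radius r is drawn at 1 + k1 r^2 times it, then the intrinsics apply), "pose" (4x4, takes a point from camera to world coordinates); the wrist camera has in their place "T_tool_cam" (4x4, takes a point from camera to tool coordinates, whose origin is the TCP and whose axes are the flange's). Camera axes: x right, y up, looking along -z (the intrinsics and any distortion apply to the point x, -y, -z); pixel columns grow to the right and rows downward; lengths in m; the calibration is good to about 2 mm. A picture is of the moment at which its call begins: read the wrist's pose just before it. calibration takes no time and is no camera call.
- order.hand_in(): hands the job in; it is judged then, once.
The state is a dict: "time_s": time; "q": joint angles; "joint_velocities": joint speeds; "tau": joint torques, N m; "tool_pos": TCP position; "tool_rot": TCP orientation; "force": force on the tool from outside, world axes, zero at the start; "moment": the same for the moment, N m; "opening": finger opening in m; "gripper_force": force on a finger pad.
Only numpy, scipy, OpenCV 4.12 (cv2) and the standard library are available. Lean on these libraries where they do the work, as an engineer would, in place of code of your own. Each camera call takes 0.05 s, during which the arm holds its last target. There are 200 camera calls.

TASK

Press the toothed push nut, teeth side up as it lies, straight down the plain spindle of the filter-wheel cartridge standing in the assembly ring, until it sits tight on the wheel's hub. Then lift the cartridge out by its spindle, set it into the collimator's port with its two pins in the slots and let go, take it again by its knurled flange, push it down against the spring, turn it clockwise (seen from above) to the stop and let it spring up into its lock. Leave the washer, the spacer, the lens and the screwdriver where they are.

Things in the scene. Friction and masses are not known exactly. Their poses are not given: they have to be found in the camera images.
- push_nut: Steel toothed push nut: ring 26 mm outside, 7 mm high, six spring teeth pointing inwards and up in its 16 mm bore. Origin: centre of its underside, z up. Lies flat, right way up, on the rubber mat in a row with washer and spacer, about 70 mm apart in any order. Pressing it down the spindle takes 8 to 20 N; it stays where it is left. It may be pressed while gripped by its rim with the fingertips.
- washer: Plain flat steel washer, 26 mm outside, 12 mm hole, 4 mm thick, no teeth; lies on the mat. Not needed. Origin: centre of its underside.
- spacer: Plain steel spacer tube, 26 mm outside, 14 mm hole, 16 mm high; stands on the mat. Not needed. Origin: centre of its underside.
- mat: Fixed black rubber mat, 240 x 110 mm, 3 mm thick. The three steel rings lie in a row along its x axis. Origin: centre of its underside.
- lens: Lens in a black cell, 52 mm across, 10 mm high, lying on the bench. Not needed. Origin: centre of its underside.
- driver: Screwdriver with a black handle, 160 mm long, lying on the bench on the robot's side of the mat. Not needed.
- nest: Fixed assembly ring of dark steel, 84 mm outside, 36 mm high, on a 100 x 100 x 6 mm foot. The cartridge stands in it with its flange sunk flush with the ring's top (2 mm gap all round, too narrow for fingers). Origin: centre of its underside.
- cartridge: Aluminium filter-wheel cartridge, about 0.27 kg with its wheel. Origin: centre of the flange's underside, z up along the spindle. Knurled flange 60 mm across, z 0 to 12 mm; boss below it 38 mm across, tapered at its foot, down to z -16. Two small dark ribs on the flange's top at +x and -x stand over the pins. At the start upright in the nest, its origin 24 mm above the bench, any yaw.
- pins (a point): Middle of the cartridge's two bayonet pins, on its axis, 13 mm below the flange's underside. The pins are 6 mm round and stand out level along +x and -x of the cartridge to 25 mm from the axis.
- spindle_tip (a point): Top of the plain steel spindle's round end, 50 mm above the flange's underside; spindle 10 mm across. It turns in the flange with a slight drag (0.03 N m): lifted by the spindle the cartridge follows the hand's turning in the air, but it cannot be turned in the port that way. With the nut home, 20 mm of bare spindle is left above the nut.
- wheel: Black filter wheel, 42 mm across, 6 mm thick, hub 22 mm across and 8 mm high; loose on the spindle (1 mm play), resting on a collar 15 mm above the flange's underside, so the hub's top is at 23 mm. The nut is home when its underside lies on the hub (23 mm, its top then at 30 mm). Origin: centre of the wheel's underside.
- collimator: Fixed cream collimator: housing 150 x 130 mm, its top 60 mm above the bench, a tube up to 68 mm across along its +x to 215 mm from its middle, and in the middle of the top a round steel bayonet port 74 mm outside. Origin: centre of its underside.
- port (a point): Centre of the port's top face, 85 mm above the bench, z up. Bore 41 mm, with two opposite slots 9.5 mm wide along +x and -x of this point, reaching 28 mm from the axis; dark ribs on the port's outside mark them. Either pin fits either slot. With the flange pushed to less than 2 mm above the face, the pins pass under the lip and turn 80 degrees clockwise to a stop (up to 0.3 N m).
- spring_plate (a point): Top of the spring plate in the bore as it stands when empty, 9 mm below the port's face. It carries the boss: set in, pins in the slots, the cartridge rests with its flange's underside about 7 mm above the face. Pushing it down onto the face takes about 10 N.
- port_lock (a point): The port's centre again, turned 80 degrees clockwise. When locked the cartridge's x axis lies along this x axis, either way round. Let go at the stop, the cartridge springs up into a notch, its flange's underside 5 mm above the face, and can no longer turn back.
Things that resemble listed ones, but are neither listed nor needed, are in the scene too. Several things have the shape of the nest; the one meant has the colours described above.

How it is judged:
By the outcome, as a careful person would: the job done as asked, in the order asked, and still so for the second after the job is handed in, with the robot touching nothing.
It also fails if it takes over 56 s, if anything falls off the work surface, if the arm or the gripper's body presses on something with over 40 N, if the wrist force passes 120 N, or if a joint passes its speed limit or range.

## Working session

There is one attempt and no reset: what is moved stays moved. The work goes in short steps, Python scripts to look and compute and a tool call to move; the robot and the scene stay as the last step left them, time stands still between calls to the robot, and variables do not carry over. Pictures are saved under pics/ and viewed, at most 10 in all, crops included, and the job is handed in when it is done.

Besides the shell and the picture viewer there is one more tool, called after "Emit:" as name([rows], argument=value, ...), one row to a line, values as JSON. step_arm: Moves the arm, as the interface text tells. Shift numbers are shares of 0.1 m and turn numbers shares of 90 degrees, none past 1 either way. Its arguments: {"type":"object","properties":{"steps":{"type":"array"}},"required":["steps"]}

```bash
ls; mkdir -p pics
cat > h.py <<'E'
import numpy as np, cv2
from scipy.spatial.transform import Rotation as R
from station import sensors, imaging, order, env
def cal(name, obs=None):
    c=imaging.calibration(name)
    if name=="wrist":
        o=obs or sensors.get_obs(); T=np.eye(4); T[:3,:3]=R.from_euler('xyz',o['tool_rot']).as_matrix(); T[:3,3]=o['tool_pos']
        c['pose']=T@np.array(c['T_tool_cam'])
    c['pose']=np.array(c['pose']); return c
def snap(name,fn=None):
    o=sensors.get_obs(); im=imaging.camera(name); c=cal(name,o)
    if fn: cv2.imwrite('pics/'+fn,im[:,:,::-1]); np.save('pics/'+fn+'.npy',c['pose'])
    return im,c
def ray(c,uv):
    K=np.array([[c['fx'],0,c['cx']],[0,c['fy'],c['cy']],[0,0,1.]])
    p=cv2.undistortPoints(np.array(uv,float).reshape(-1,1,2),K,np.array([c['k1'],0,0,0,0.])).reshape(-1,2)
    d=np.c_[p[:,0],-p[:,1],-np.ones(len(p))]@c['pose'][:3,:3].T
    return c['pose'][:3,3],d
def onz(c,uv,z):
    o,d=ray(c,uv); return o+d*((z-o[2])/d[:,2:3])
def proj(c,P):
    P=np.atleast_2d(P); q=(P-c['pose'][:3,3])@c['pose'][:3,:3]
    s=np.c_[q[:,0],-q[:,1]]/-q[:,2:3]; s=s*(1+c['k1']*(s**2).sum(1,keepdims=True))
    return s*[c['fx'],c['fy']]+[c['cx'],c['cy']]
E
python3 - <<'E'
from h import *
o=sensors.get_obs(); print({k:np.round(v,3) for k,v in o.items()}, env.hold_point_z)
t,c=snap('top','top0.png'); s,c2=snap('scene','scene0.png')
for x in(c,c2): print({k:np.round(v,3).tolist() for k,v in x.items()})
E
```

```text
pics
{'time_s': np.float64(0.0), 'q': array([-1.28 ,  0.399,  0.045,  1.538, -0.019,  1.207, -0.051]), 'joint_velocities': array([ 0.001,  0.001,  0.   , -0.   ,  0.   ,  0.001, -0.003]), 'tau': array([ 0.0000e+00, -4.7512e+01,  1.3640e+00, -2.5422e+01,  1.2000e-02,
        1.0000e-02,  0.0000e+00]), 'tool_pos': array([0.247, 0.601, 0.23 ]), 'tool_rot': array([-3.14 ,  0.   ,  2.752]), 'force': array([ 0.49 , -0.31 , -0.483]), 'moment': array([ 0.036, -0.017, -0.061]), 'gripper_force': np.float64(0.0), 'opening': np.float64(0.086)} 0.0187
{'fx': 426.836, 'fy': 426.836, 'cx': 282.438, 'cy': 213.532, 'k1': -0.021, 'pose': [[-0.019, 0.979, -0.204, 0.355], [-1.0, -0.019, -0.001, 0.103], [-0.005, 0.204, 0.979, 1.057], [0.0, 0.0, 0.0, 1.0]]}
{'fx': 434.007, 'fy': 434.007, 'cx': 281.841, 'cy': 202.722, 'k1': 0.004, 'pose': [[-0.325, -0.703, 0.632, 1.377], [0.946, -0.237, 0.222, 0.403], [-0.007, 0.67, 0.742, 1.025], [0.0, 0.0, 0.0, 1.0]]}
```

View pics/top0.png

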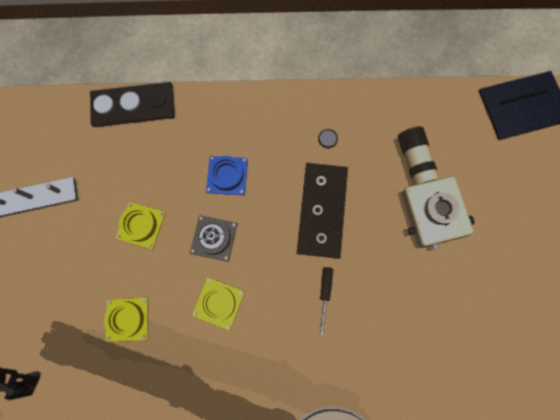

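View pics/scene0.png

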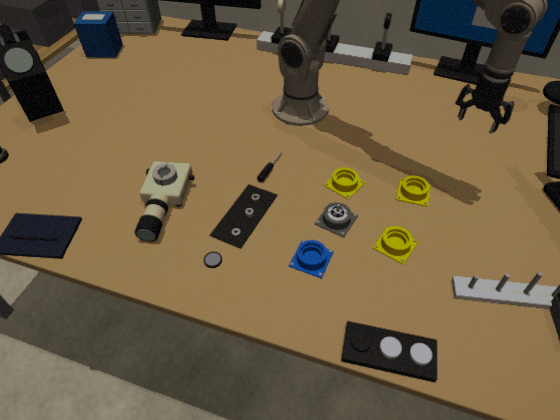

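The top view shows the cartridge in the dark nest at (213,237) (the blue and yellow ones are look-alikes), the three rings on the mat at (321,181), (317,210) and (321,238), and the port at (443,208). The push nut could be taken for the washer or spacer, so I'll check an enlarged crop.

Run:
```python
from h import *
t=cv2.imread('pics/top0.png'); s=cv2.imread('pics/scene0.png')
def cr(i,x,y,w,h,S): return cv2.resize(i[y:y+h,x:x+w],S,interpolation=cv2.INTER_CUBIC)
a=cr(t,295,160,56,105,(300,560//1)); b=cr(s,205,180,80,70,(480,280)); n=cr(t,185,210,60,56,(250,280)); p=cr(t,400,170,80,90,(230,280))
m=np.hstack([a,np.vstack([b,np.hstack([n,p])])]); cv2.imwrite('pics/m0.png',m)
c=cal('top')
for nm,uv,z in [('r1',(321,181),.01),('r2',(317,210),.01),('r3',(321,238),.01),('tip',(211,236),.036),('port',(443,208),.085),('lens',(328,138),.01)]:
    print(nm,onz(c,[uv],z).round(3))
```

```text
r1 [[0.656 0.005 0.01 ]]
r2 [[0.58  0.018 0.01 ]]
r3 [[0.509 0.01  0.01 ]]
tip [[0.516 0.279 0.036]]
port [[ 0.563 -0.271  0.085]]
lens [[ 0.771 -0.018  0.01 ]]
```

View pics/m0.png

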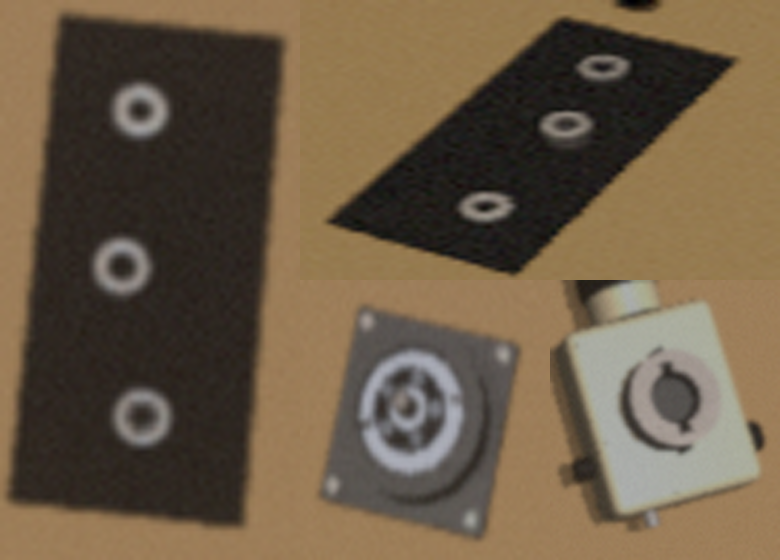

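The mosaic shows the middle ring (317,210) has a tall side wall, so it's the spacer. The far ring (321,181) has a clean 12 mm hole, so it's the washer. The near ring (321,238) has a clouded bore, so it's the nut candidate. The port's slots run roughly along the tube axis. I'll move toward the cartridge and look with the wrist camera on the way.

Emit:
step_arm([
  [-0.5,-0.5,0,0,0,-0.1,-1],
  [-1,-1,0,0,0,-0.2,-1],
  [-1,-1,0,0,0,-0.248,-1],
  [-1,-1,0,0,0,-0.248,-1],
])

```text
time_s: 0.6
tool_pos: [0.3024, 0.4693, 0.2313]
tool_rot: [-3.141, 0.0, 3.137]
force: [0.5, 0.3, -0.2]
opening: 0.085
gripper_force: 0.0
```

Emit:
step_arm([
  [-0.5,-0.5,0,0,0,0,-1],
  [-1,-1,0,0,0,0,-1],
  [-1,-1,0,0,0,0,-1],
])

```text
time_s: 0.98
tool_pos: [0.4044, 0.3684, 0.2312]
tool_rot: [-3.141, 0.001, 3.135]
force: [0.5, 0.3, 1.1]
opening: 0.0854
gripper_force: 0.0
```

Emit:
step_arm([
  [-0.5,-0.5,0,0,0,0,-1],
  [-1,-1,0,0,0,0,-1],
  [-1,-1,0,0,0,0,-1],
  [-1,-1,0,0,0,0,-1],
])

```text
time_s: 1.48
tool_pos: [0.5014, 0.2719, 0.2309]
tool_rot: [3.141, -0.001, 3.141]
force: [0.1, -0.1, 0.1]
opening: 0.0853
gripper_force: 0.0
```

Run:
```python
from h import *
im,c=snap('wrist','w0.png'); print(np.round(c['T_tool_cam'],3).tolist(),c['fx'],c['cx'],c['cy'],c['k1'])
print('proj of tip/flange guess',proj(c,[[.516,.279,.074],[.516,.279,.036],[.5014,.2719,0.2309]]).round(0))
```

```text
[[-0.0, 0.961, 0.275, 0.07], [1.0, -0.0, 0.001, 0.001], [0.001, 0.275, -0.961, -0.142], [0.0, 0.0, 0.0, 1.0]] 293.6991139111002 277.83043057924647 207.00260523658946 -0.04439959536986568
proj of tip/flange guess [[284. 206.]
 [283. 198.]
 [276. 260.]]
```

View pics/w0.png

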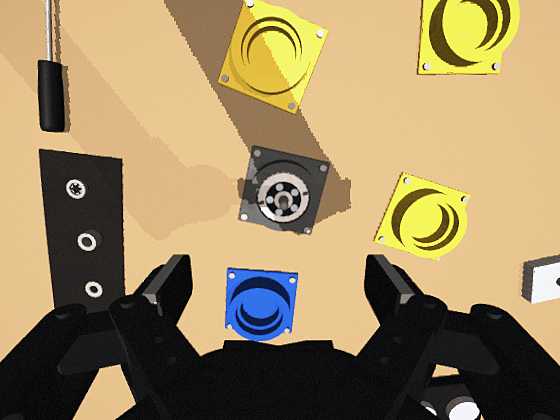

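The wrist view shows the toothed nut at (76,188), with six teeth clearly visible, the spacer at (88,241), the washer at (94,289), and the cartridge at (284,197) in the dark nest. Next I'll refine the cartridge and nut positions numerically.

```bash
cat >> h.py <<'E'
def rect(im,c,ctr,z,half,n=480):
    """orthophoto of plane z: image right=+Y... col->x world, row->-y world"""
    g=np.linspace(-half,half,n); X,Y=np.meshgrid(ctr[0]+g,ctr[1]-g)
    uv=proj(c,np.c_[X.ravel(),Y.ravel(),np.full(X.size,z)]).astype(np.float32).reshape(n,n,2)
    return cv2.remap(im,uv[...,0],uv[...,1],cv2.INTER_LINEAR)
def rel(p,yaw,o=None):
    o=o or sensors.get_obs(); M=R.from_euler('xyz',o['tool_rot']); d=M.inv().apply(np.array(p)-o['tool_pos'])/.1
    T=R.from_euler('xyz',[np.pi,0,yaw]); return np.round(np.r_[d,(M.inv()*T).as_rotvec()/(np.pi/2)],3)
E
python3 - <<'E'
from h import *
im=cv2.imread('pics/w0.png')[:,:,::-1].copy(); c=cal('wrist')
print(onz(c,[(76,188)],.01).round(4),onz(c,[(284,205),(282,196)],.074).round(4),onz(c,[(282,196)],.036).round(4))
# bright flange blob
hsv=cv2.cvtColor(im,cv2.COLOR_RGB2HSV)
a=rect(im,c,(.516,.279),.036,.05); b=rect(im,c,onz(c,[(76,188)],.01)[0],.01,.025)
t=cv2.imread('pics/top0.png')[:,:,::-1].copy();ct=cal('top')
d=rect(t,ct,(.563,-.271),.085,.06); 
m=np.hstack([cv2.resize(x,(266,266)) for x in(a,b,d)]); cv2.imwrite('pics/m1.png',m[:,:,::-1])
E
```

```text
[[0.5087 0.0137 0.01  ]] [[0.5133 0.2808 0.074 ]
 [0.5035 0.2786 0.074 ]] [[0.5128 0.2792 0.036 ]]
```

View pics/m1.png

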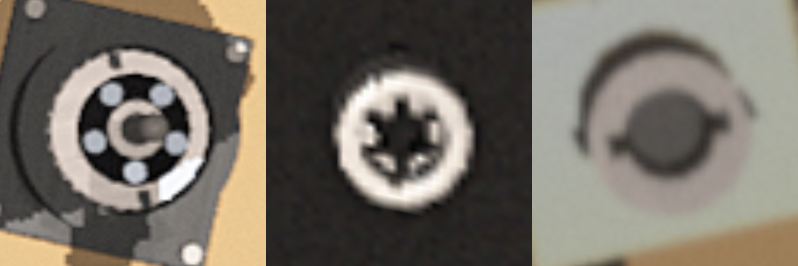

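In the orthophotos the ribs give the cartridge axis at about 102.7° with centre ≈ (0.5147, 0.2807). The slots lie at about 11.3°, and the middle tile confirms the six-toothed nut at ≈ (0.5095, 0.0128). I'll go to the nut.

Emit:
step_arm([
  [0,-0.5,0.1,0,0,0,0],
  [0,-1,0.5,0,0,0,0],
  [0,-1,0.5,0,0,0,0],
])

```text
time_s: 1.9
tool_pos: [0.498, 0.1684, 0.1784]
tool_rot: [-3.138, -0.007, 3.139]
force: [-0.5, 0.3, 0.3]
opening: 0.0428
gripper_force: 0.0
```

Emit:
step_arm([
  [0,-0.5,0.2,0,0,0,0],
  [0,-1,0.5,0,0,0,0],
  [0,-1,0.5,0,0,0,0],
])

```text
time_s: 2.28
tool_pos: [0.4992, 0.0694, 0.1296]
tool_rot: [-3.14, -0.005, 3.139]
force: [-0.8, 1.5, 0.3]
opening: 0.0429
gripper_force: 0.0
```

Emit:
step_arm([
  [-0.04,-0.4,0.2,0,0,0,0],
  [-0.08,-0.59,0.4,0,0,0,0],
  [-0.08,-0.59,0.5,0,0,0,0],
  [-0.08,-0.59,0.5,0,0,0,0],
])

```text
time_s: 2.78
tool_pos: [0.5093, 0.015, 0.081]
tool_rot: [3.14, -0.001, -3.138]
force: [-0.6, -0.5, -0.7]
opening: 0.043
gripper_force: 0.0
```

Run:
```python
from h import *
o=sensors.get_obs(); print(o['q'].round(3),o['tool_pos'].round(4))
im,c=snap('wrist','w1.png'); 
g=cv2.cvtColor(im,cv2.COLOR_RGB2GRAY)
print('exp nut px',proj(c,[[.5095,.0128,.01]]).round(0))
p=proj(c,[[.5095,.0128,.01]])[0]
m=((g>120)*255).astype(np.uint8)
n,l,st,ce=cv2.connectedComponentsWithStats(m)
for i in range(1,n):
    if st[i,4]>150: print(st[i],ce[i].round(1))
cs,_=cv2.findContours(m,cv2.RETR_EXTERNAL,cv2.CHAIN_APPROX_NONE)
for k in cs:
    (x,y),r=cv2.minEnclosingCircle(k)
    if 5<r<60 and cv2.contourArea(k)>300: print('circ',x,y,r,onz(c,[(x,y)],.010).round(4), 2*r*np.linalg.norm(onz(c,[(x,y)],.01)-onz(c,[(x+1,y)],.01)))
```

```text
[-0.365  0.338  0.301  2.026 -0.14   0.797  1.593] [0.5093 0.015  0.081 ]
exp nut px [[274. 219.]]
[     0      0    560    369 145740] [280.4 145.7]
[255 204  32  31 496] [270.8 218.1]
[265 292  32  27 474] [280.2 304.9]
[319 310  13  30 218] [325.2 328.6]
[493 339  67  26 623] [534.3 346.2]
[ 108  345   70   75 1282] [151.3 380.9]
[ 378  345   70   75 1279] [404.3 380.7]
[ 51 393  19  25 255] [ 59.7 406.1]
circ 412.5 382.0 50.58913040161133 [[0.6708 0.1433 0.01  ]] 0.09777067589467521
circ 142.5 382.0 50.58913040161133 [[ 0.6717 -0.1106  0.01  ]] 0.09764402213432269
circ 526.0 351.5 35.28820037841797 [[0.639  0.2473 0.01  ]] 0.07206962436334792
circ 280.3709716796875 305.0 15.661087036132812 [[0.5856 0.0185 0.01  ]] 0.02630585138764186
circ 270.54998779296875 219.0 16.056339263916016 [[0.5096 0.0105 0.01  ]] 0.024554236711444168
```

View pics/w1.png

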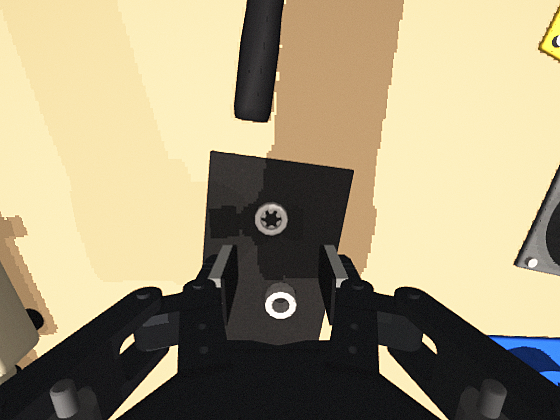

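The close view shows the nut at (270.5,219), about 25 mm across with six teeth, the spacer at (280,305), and the pads symmetric about column 278. Descending.

Emit:
step_arm([
  [0,-0.04,0.3,0,0,0,0],
  [0,-0.04,0.55,0,0,0,0],
  [0,-0.04,0.7,0,0,0,0],
  [0,-0.04,0.72,0,0,0,0],
  [0,-0.04,0.72,0,0,0,0],
])

```text
time_s: 3.45
tool_pos: [0.5102, 0.0082, 0.01]
tool_rot: [3.141, 0.001, -3.141]
force: [-0.4, 0.4, -0.6]
opening: 0.0425
gripper_force: 0.0
```

Emit:
step_arm([
  [0,0.025,0.03,0,0,0,0],
  [0,0.025,0.055,0,0,0,0],
  [0,0.025,0.055,0,0,0,0.2],
  [0,0.025,0.055,0,0,0,0.6],
  [0,0.025,0.055,0,0,0,0.6],
  [0,0.025,0.055,0,0,0,0.6],
])

```text
time_s: 4.2
tool_pos: [0.5095, 0.0103, 0.0043]
tool_rot: [3.141, 0.0, 3.141]
force: [-1.1, 0.0, 5.3]
opening: 0.0221
gripper_force: 58.6
```

Emit:
step_arm([
  [0,0,-0.1,0,0,0,0.6],
  [0,0,-0.4,0,0,0,0.6],
  [0,0,-0.9,0,0,0,0.6],
  [0,0,-0.9,0,0,0,0.6],
])

```text
time_s: 4.7
tool_pos: [0.5129, 0.0103, 0.0978]
tool_rot: [3.14, 0.009, 3.141]
force: [-0.5, 0.3, -0.2]
opening: 0.0223
gripper_force: 58.9
```

Run:
```python
from h import *
im,c=snap('wrist','w2.png'); o=sensors.get_obs(); print(o['tool_pos'],o['opening'])
print('tcp px',proj(c,[o['tool_pos']]).round(0))
cr=im[190:380,180:380]; cv2.imwrite('pics/w2c.png',cv2.resize(cr,(800,600) if 0 else (631,600),interpolation=cv2.INTER_CUBIC)[:,:,::-1])
```

```text
[0.51096591 0.01037665 0.0957401 ] 0.021961508205162746
tcp px [[276. 255.]]
```

View pics/w2c.png

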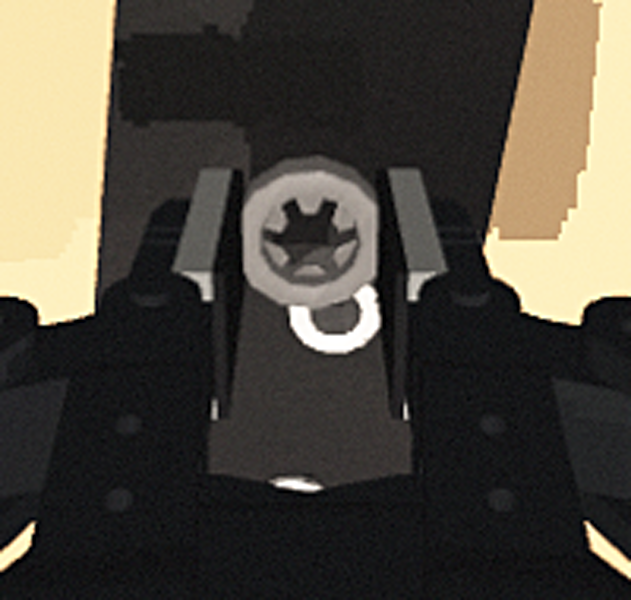

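The nut is held level at the fingertips, its centre at about (278.5,264) in the full picture. The pads press in slightly. I'll work out its offset from the TCP and the moves to the cartridge.

Run:
```python
from h import *
im=cv2.imread('pics/w2.png')[:,:,::-1].copy(); c=imaging.calibration('wrist'); c['pose']=np.load('pics/w2.png.npy')
g=cv2.cvtColor(im,cv2.COLOR_RGB2GRAY)
o=sensors.get_obs(); tp=o['tool_pos']; T=np.array(c['pose'])@np.linalg.inv(np.array(c['T_tool_cam'])); print('tool at pic',T[:3,3].round(4)); tp=T[:3,3]
# hough / contour of ring's top face
roi=g[235:295,250:310]; print('ring gray',g[245:250,275:282].mean())
for th in (85,95,105,115):
    m=((roi>th)*255).astype(np.uint8); m=cv2.morphologyEx(m,cv2.MORPH_OPEN,np.ones((2,2),np.uint8))
    n,l,st,ce=cv2.connectedComponentsWithStats(m)
    print(th,[(st[i].tolist()) for i in range(1,n) if st[i,4]>60])
for dz in(.004,.0055,.007):
  print(dz, [(onz(c,[uv],tp[2]+dz)[0]-tp).round(4).tolist() for uv in((278.5,264.4),(278.5,243.5),(278.5,286.5))])
o=sensors.get_obs(); print(o['tool_pos'].round(4), rel((.5147,.2807,.13),np.pi))
```

```text
tool at pic [0.5129 0.0103 0.0978]
ring gray 171.34285714285716
85 [[8, 9, 44, 51, 1319], [55, 10, 5, 26, 75]]
95 [[8, 10, 44, 50, 1187]]
105 [[8, 10, 44, 50, 1120]]
115 [[8, 10, 44, 50, 1084]]
0.004 [[0.0003, 0.0013, 0.004], [-0.0115, 0.0013, 0.004], [0.0134, 0.0013, 0.004]]
0.0055 [[-0.0005, 0.0013, 0.0055], [-0.0121, 0.0013, 0.0055], [0.0125, 0.0013, 0.0055]]
0.007 [[-0.0013, 0.0013, 0.007], [-0.0128, 0.0013, 0.007], [0.0116, 0.0013, 0.007]]
[0.511  0.0104 0.0957] [-3.800e-02  2.704e+00 -3.400e-01  1.000e-03  3.000e-03 -0.000e+00]
```

Emit:
step_arm([
  [0,0.4,-0.2,0,0,0,0.6],
  [0,0.9,-0.4,0,0,0,0.6],
  [0,0.9,-0.4,0,0,0,0.6],
])

```text
time_s: 5.12
tool_pos: [0.5095, 0.1056, 0.1341]
tool_rot: [3.139, 0.001, -3.134]
force: [0.1, -0.7, -0.7]
opening: 0.0219
gripper_force: 58.9
```

Emit:
step_arm([
  [0,0.5,0,0,0,0,0.6],
  [-0.02,0.9,0,0,0,0,0.6],
  [-0.02,0.9,0,0,0,0,0.6],
])

```text
time_s: 5.5
tool_pos: [0.5102, 0.1934, 0.1323]
tool_rot: [3.141, -0.002, -3.136]
force: [0.5, -1.0, -0.6]
opening: 0.022
gripper_force: 58.9
```

Emit:
step_arm([
  [0,0.5,0,0,0,0,0.6],
  [-0.02,0.89,0,0,0,0,0.6],
  [-0.02,0.89,0,0,0,0,0.6],
  [-0.02,0.89,0,0,0,0,0.6],
  [-0.02,0.89,0,0,0,0,0.6],
])

```text
time_s: 6.12
tool_pos: [0.5137, 0.2766, 0.1334]
tool_rot: [-3.14, -0.001, 3.138]
force: [0.1, -0.4, -0.8]
opening: 0.0221
gripper_force: 58.9
```

Emit:
step_arm([
  [-0.4,0.02,0,0,0,0,0.6],
  [-0.7,0.02,0,0,0,0,0.6],
  [-0.7,0.02,0,0,0,0,0.6],
  [-0.7,0.02,0,0,0,0,0.6],
])

```text
time_s: 6.62
tool_pos: [0.5828, 0.2801, 0.1335]
tool_rot: [-3.141, -0.001, 3.14]
force: [0.4, 0.4, -1.3]
opening: 0.0216
gripper_force: 59.0
```

Run:
```python
from h import *
im,c=snap('wrist','w3.png'); o=sensors.get_obs(); print(o['tool_pos'].round(4),c['pose'][:3,3].round(4))
a=rect(im,c,(.5147,.2807),.036,.04,400); b=rect(im,c,(.5147,.2807),.074,.02,400)
cv2.imwrite('pics/m3.png',np.hstack([a,b])[:,:,::-1])
```

```text
[0.5825 0.2806 0.1336] [0.5127 0.2814 0.2759]
```

View pics/m3.png

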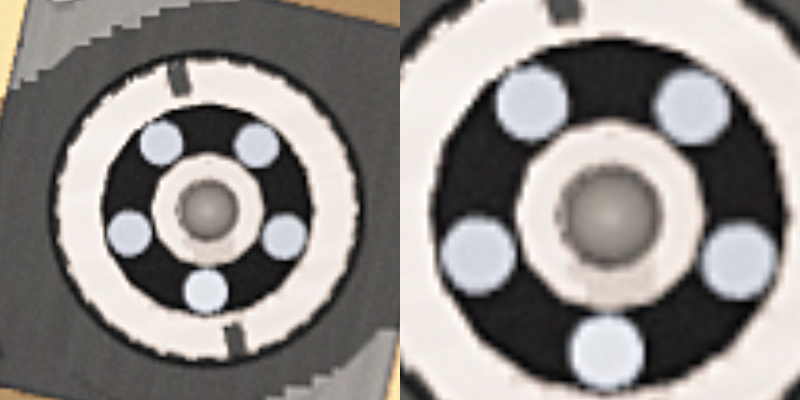

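The tip and both ribs agree: axis at (0.516, 0.2793), or y ≈ 0.278 after removing the 1.3 mm camera bias seen on the held nut, and rib axis at 102.4°. Moving above the tip.

Emit:
step_arm([
  [0.4,-0.026,0,0,0,0,0.6],
  [0.665,-0.026,0.1,0,0,0,0.6],
  [0.665,-0.026,0.4,0,0,0,0.6],
  [0.665,-0.026,0.48,0,0,0,0.6],
  [0.665,-0.026,0.48,0,0,0,0.6],
  [0.665,-0.026,0.48,0,0,0,0.6],
])

```text
time_s: 7.42
tool_pos: [0.5179, 0.2789, 0.0868]
tool_rot: [3.141, 0.002, 3.141]
force: [1.4, 1.4, -0.6]
opening: 0.0217
gripper_force: 59.0
```

Run:
```python
from h import *
im,c=snap('wrist','w4.png'); o=sensors.get_obs(); print(o['tool_pos'].round(4),o['tool_rot'].round(4),o['force'].round(1),rel((.516,.278,.07),np.pi))
cv2.imwrite('pics/w4c.png',cv2.resize(im[200:330,210:350],(646,600),interpolation=cv2.INTER_CUBIC)[:,:,::-1])
```

```text
[0.5179 0.2789 0.0869] [3.1405e+00 1.8000e-03 3.1410e+00] [0.3 0.6 0. ] [ 0.019 -0.01   0.169  0.001  0.001 -0.   ]
```

View pics/w4c.png

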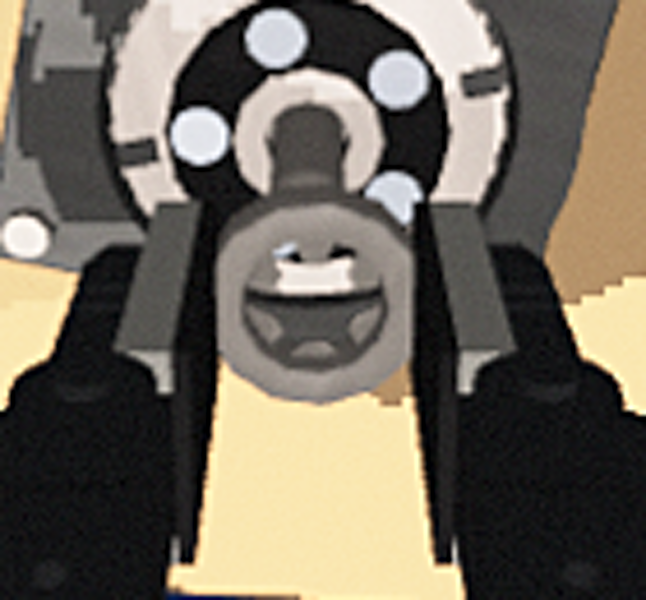

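The held nut (centre column 315 in the crop) sits about 1 mm to the right of the spindle (310), which agrees with the computed 1 mm correction. Pressing gently.

Emit:
step_arm([
  [0.019,-0.01,0.02,0,0,0,0.6],
  [0.019,-0.01,0.06,0,0,0,0.6],
  [0.019,-0.01,0.1,0,0,0,0.6],
  [0.019,-0.01,0.1,0,0,0,0.6],
])

```text
time_s: 7.98
tool_pos: [0.5147, 0.2774, 0.0753]
tool_rot: [-3.141, -0.001, 3.141]
force: [-0.3, 0.1, -0.5]
opening: 0.0219
gripper_force: 59.0
```

Emit:
step_arm([
  [0,0,0.02,0,0,0,0.6],
  [0,0,0.04,0,0,0,0.6],
  [0,0,0.06,0,0,0,0.6],
  [0,0,0.06,0,0,0,0.6],
])

```text
time_s: 8.48
tool_pos: [0.515, 0.2777, 0.0697]
tool_rot: [3.141, -0.0, 3.142]
force: [-0.3, 1.2, 0.1]
opening: 0.0221
gripper_force: 58.9
```

Emit:
step_arm([
  [-0.008,0,0.02,0,0,0,0.6],
  [-0.008,0,0.04,0,0,0,0.6],
  [-0.008,0,0.06,0,0,0,0.6],
  [-0.008,0,0.06,0,0,0,0.6],
])

```text
time_s: 8.98
tool_pos: [0.5153, 0.2779, 0.0637]
tool_rot: [3.141, -0.001, -3.141]
force: [-2.3, 0.8, 1.9]
opening: 0.0222
gripper_force: 59.2
```

Emit:
step_arm([
  [0,0,0.02,0,0,0,0.6],
  [0,0,0.04,0,0,0,0.6],
  [0,0,0.06,0,0,0,0.6],
  [0,0,0.06,0,0,0,0.6],
])

```text
time_s: 9.48
tool_pos: [0.5154, 0.2779, 0.0576]
tool_rot: [3.141, -0.001, -3.142]
force: [-2.1, 1.0, 2.6]
opening: 0.0217
gripper_force: 59.2
```

Emit:
step_arm([
  [0.004,0,0.03,0,0,0,0.6],
  [0.004,0,0.06,0,0,0,0.6],
  [0.004,0,0.08,0,0,0,0.6],
])

```text
time_s: 9.85
tool_pos: [0.5154, 0.2779, 0.05]
tool_rot: [3.141, -0.0, 3.142]
force: [-3.9, -0.3, 5.0]
opening: 0.0222
gripper_force: 59.6
```

Emit:
step_arm([
  [0,0,0.01,0,0,0,0.6],
  [0,0,0.015,0,0,0,0.6],
  [0,0,0.015,0,0,0,0.6],
])

```text
time_s: 10.22
tool_pos: [0.5153, 0.2779, 0.0485]
tool_rot: [3.141, -0.0, -3.142]
force: [-2.3, 0.6, 4.2]
opening: 0.022
gripper_force: 59.5
```

Emit:
step_arm([
  [0,0,0.01,0,0,0,0.6],
  [0,0,0.02,0,0,0,0.6],
  [0,0,0.02,0,0,0,0.6],
])

```text
time_s: 10.6
tool_pos: [0.5155, 0.278, 0.048]
tool_rot: [3.141, -0.0, 3.141]
force: [-5.0, -0.7, 14.7]
opening: 0.0221
gripper_force: 60.8
```

Emit:
step_arm([
  [0,0,0.01,0,0,0,0.6],
  [0,0,0.015,0,0,0,0.6],
  [0,0,0.015,0,0,0,0.6],
])

```text
time_s: 10.98
tool_pos: [0.5156, 0.278, 0.0478]
tool_rot: [3.14, -0.0, 3.141]
force: [-8.4, -2.5, 23.4]
opening: 0.0222
gripper_force: 61.8
```

The nut is home: the contact is stiff at TCP 0.0478 against 0.0483 expected, at 23 N. Releasing, then raising to spindle height.

Emit:
step_arm([
  [0,0,-0.03,0,0,0,0.6],
  [0,0,-0.03,0,0,0,0.2],
  [0,0,-0.03,0,0,0,0],
  [0,0,-0.03,0,0,0,0],
  [0,0,-0.115,0,0,0,0],
  [0,0,-0.115,0,0,0,0.3],
  [0,0,-0.115,0,0,0,0.3],
])

```text
time_s: 11.85
tool_pos: [0.5156, 0.2778, 0.0566]
tool_rot: [3.141, 0.0, 3.141]
force: [-0.2, 0.5, 0.0]
opening: 0.0299
gripper_force: 0.0
```

Run:
```python
from h import *
im,c=snap('wrist','w5.png'); o=sensors.get_obs(); print(o['tool_pos'].round(4),o['tool_rot'].round(4),o['force'].round(1),o['opening'])
print(rel((.5156,.278,.0565),np.pi))
```

```text
[0.5154 0.2777 0.0564] [3.1414e+00 1.0000e-04 3.1415e+00] [-0.6 -0.1 -0.6] 0.02979438447065442
[-0.002  0.003 -0.001  0.     0.    -0.   ]
```

Emit:
step_arm([
  [0,0,0,0,0,0,0.6],
  [0,0,0,0,0,0,0.9],
  [0,0,0,0,0,0,1],
  [0,0,0,0,0,0,1],
  [0,0,0,0,0,0,1],
])

```text
time_s: 12.52
tool_pos: [0.5154, 0.2776, 0.0564]
tool_rot: [-3.142, -0.0, 3.141]
force: [0.1, -0.6, 1.8]
opening: 0.0068
gripper_force: 58.6
```

Emit:
step_arm([
  [0,0,-0.1,0,0,0,1],
  [0,0,-0.4,0,0,0,1],
  [0,0,-0.8,0,0,0,1],
  [0,0,-1,0,0,0,1],
  [0,0,-1,0,0,0,1],
])

```text
time_s: 13.15
tool_pos: [0.5165, 0.2783, 0.1581]
tool_rot: [3.139, 0.003, 3.141]
force: [0.4, -0.6, -2.9]
opening: 0.0068
gripper_force: 58.6
```

The cartridge lifted cleanly (−2.9 N). Carrying it toward the port, offset so the wrist camera looks straight down on the port.

Emit:
step_arm([
  [-0.1,-0.3,-0.3,0,0,0,1],
  [-0.2,-0.7,-0.3,0,0,0,1],
  [-0.2,-1,-0.3,0,0,0,1],
])

```text
time_s: 13.52
tool_pos: [0.5354, 0.1751, 0.1851]
tool_rot: [-3.14, -0.001, 3.14]
force: [-0.3, -0.3, -2.2]
opening: 0.0067
gripper_force: 58.9
```

Emit:
step_arm([
  [-0.1,-0.5,0,0,0,0,1],
  [-0.2,-1,0,0,0,0,1],
  [-0.2,-1,0,0,0,0,1],
])

```text
time_s: 13.9
tool_pos: [0.5551, 0.0709, 0.185]
tool_rot: [-3.138, -0.002, 3.132]
force: [0.5, 0.3, -2.4]
opening: 0.0067
gripper_force: 59.0
```

Emit:
step_arm([
  [-0.1,-0.5,0,0,0,0,1],
  [-0.2,-1,0,0,0,0,1],
  [-0.2,-1,0,0,0,0,1],
])

```text
time_s: 14.28
tool_pos: [0.5747, -0.028, 0.1852]
tool_rot: [-3.138, -0.002, 3.133]
force: [0.2, 1.8, -2.7]
opening: 0.0066
gripper_force: 59.2
```

Emit:
step_arm([
  [-0.1,-0.5,0,0,0,0,1],
  [-0.2,-1,0,0,0,0,1],
  [-0.2,-1,0,0,0,0,1],
])

```text
time_s: 14.65
tool_pos: [0.5945, -0.1273, 0.1853]
tool_rot: [-3.138, -0.002, 3.134]
force: [-0.1, 0.5, -3.9]
opening: 0.0069
gripper_force: 59.2
```

Emit:
step_arm([
  [-0.1,-0.5,0,0,0,0,1],
  [-0.2,-1,0,0,0,0,1],
  [-0.2,-1,0,0,0,0,1],
])

```text
time_s: 15.02
tool_pos: [0.6142, -0.2266, 0.1851]
tool_rot: [-3.139, -0.002, 3.135]
force: [-0.4, -0.1, -3.3]
opening: 0.0072
gripper_force: 59.4
```

Emit:
step_arm([
  [-0.1,-0.25,0,0,0,0,1],
  [-0.2,-0.5,0,0,0,0,1],
  [-0.2,-0.5,0,0,0,0,1],
  [-0.2,-0.5,0,0,0,0,1],
  [-0.2,-0.5,0,0,0,0,1],
])

```text
time_s: 15.65
tool_pos: [0.6356, -0.2699, 0.1858]
tool_rot: [3.14, -0.001, -3.139]
force: [0.1, 0.6, -3.0]
opening: 0.0065
gripper_force: 59.4
```

Run:
```python
from h import *
im,c=snap('wrist','w6.png'); o=sensors.get_obs(); print(o['tool_pos'].round(4),o['tool_rot'].round(4),c['pose'][:3,3].round(4))
a=rect(im,c,(.5655,-.2717),.085,.045,450)
b=cv2.resize(im[220:400,210:350],(350,450),interpolation=cv2.INTER_CUBIC)
cv2.imwrite('pics/m6.png',np.hstack([a,b])[:,:,::-1])
```

```text
[ 0.6356 -0.2704  0.1861] [ 3.1402e+00 -2.0000e-04 -3.1398e+00] [ 0.5653 -0.2692  0.3281]
```

View pics/m6.png

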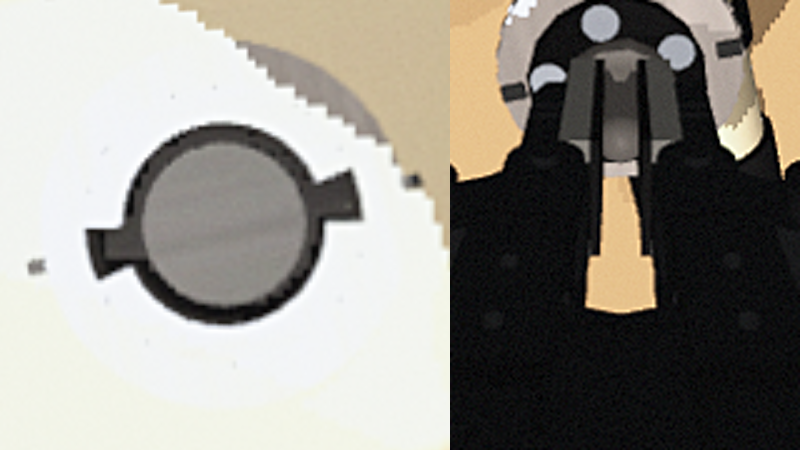

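The port's bore centre reads (225,223.5) in the orthophoto, i.e. (0.5655, −0.2714), and its slots lie at 12.95°. The held cartridge's ribs are at full-picture pixels (322,239) and (235,257). Next I'll compute the cartridge's axis and angle relative to the tool.

Run:
```python
from h import *
im=cv2.imread('pics/w6.png')[:,:,::-1].copy(); c=imaging.calibration('wrist'); c['pose']=np.load('pics/w6.png.npy')
tp=np.array([.6356,-.2704,.1861])
for z in(.1656,.1676):
  P=onz(c,[(322,238.8),(234.8,256.8)],z); d=P[0]-P[1]; print(P.round(4).tolist(),'mid-tcp',(P.mean(0)-tp).round(4),'len',np.hypot(*d[:2]).round(4),'ang',np.degrees(np.arctan2(d[1],d[0])))
# refine: dark rib centroids near those pixels
g=cv2.cvtColor(im,cv2.COLOR_RGB2GRAY)
for (u,v) in((322,239),(235,257)):
  w=g[v-7:v+8,u-9:u+10]; print(w[::2,::2])
```

```text
[[0.6314, -0.2427, 0.1656], [0.6433, -0.295, 0.1656]] mid-tcp [ 0.0018  0.0015 -0.0205] len 0.0537 ang 102.72797449366664
[[0.6306, -0.243, 0.1676], [0.6423, -0.2947, 0.1676]] mid-tcp [ 0.0009  0.0015 -0.0185] len 0.053 ang 102.7279744936666
[[179 181 178 181 182 187 169  24  10 121]
 [170 169 167 171 180 188 135   0   6 102]
 [170 170 127  91  63  24  40  17   1 111]
 [171 178  47  54  52  55  56  49  48 176]
 [169 176  57  50  51  45  44 135 101 197]
 [179 174  74  34  71 129 140 158  91 208]
 [175 168 160 175 172 171 175 137 105 197]
 [178 169 168 167 166 167 172 139 114 204]]
[[199 180 172 168 167 171 171 116 138 191]
 [200 195 174 178 180 169 130 145 159 190]
 [199 207 132  65  48  33  32 157  99 209]
 [197 205  96  48  54  57  49 114  23 100]
 [199 200 167  46  48  51  44  68  64  10]
 [200 202 200  61  93 147 155 171 116  11]
 [198 200 201 191 178 166 165 171  93  21]
 [198 198 201 201 167 169 165 177  11  15]]
```

Emit:
step_arm([
  [0.1,-0.1,0,0,0,0.05,1],
  [0.2,-0.2,0,0,0,0.16,1],
  [0.3,-0.3,0,0,0,0.27,1],
  [0.4,-0.4,0,0,0,0.38,1],
  [0.5,-0.5,0,0,0,0.49,1],
  [0.6,-0.6,0,0,0,0.6,1],
  [0.7,-0.7,0,0,0,0.71,1],
  [0.706,-0.706,0,0,0,0.8,1],
])

```text
time_s: 16.7
tool_pos: [0.5637, -0.3435, 0.1866]
tool_rot: [3.142, -0.0, 1.878]
force: [0.5, 0.3, -2.5]
opening: 0.0067
gripper_force: 59.4
```

Emit:
step_arm([
  [0,0,0,0,0,0.1,1],
  [0,0,0,0,0,0.18,1],
  [0,0,0,0,0,0.197,1],
  [0,0,0,0,0,0.197,1],
  [0,0,0,0,0,0.197,1],
])

```text
time_s: 17.32
tool_pos: [0.5648, -0.3427, 0.1863]
tool_rot: [3.141, -0.0, 1.577]
force: [-0.3, 0.1, -2.7]
opening: 0.0068
gripper_force: 59.4
```

```bash
cat > port.py <<'E'
from h import *
import sys
im,c=snap('wrist',sys.argv[1]); o=sensors.get_obs(); tp=o['tool_pos']; print(tp.round(4),o['tool_rot'].round(4),o['q'].round(2))
n=450;a=rect(im,c,(.5655,-.2714),.085,.045,n); g=cv2.cvtColor(a,cv2.COLOR_RGB2GRAY)
m=((g<170)*255).astype(np.uint8); n_,l,st,ce=cv2.connectedComponentsWithStats(m); i=l[225,225]; b=(l==i).astype(np.uint8)
k=cv2.morphologyEx(b,cv2.MORPH_OPEN,cv2.getStructuringElement(cv2.MORPH_ELLIPSE,(81,81)))
cn=max(cv2.findContours(k,0,1)[0],key=cv2.contourArea); (x,y),r=cv2.minEnclosingCircle(cn); M=cv2.moments(cn); mx,my=M['m10']/M['m00'],M['m01']/M['m00']
s=.09/(n-1); print('bore',x,y,'diam',2*r*s,'cent',mx,my,'world',(.5655+(mx-224.5)*s).round(4),(-.2714-(my-224.5)*s).round(4),'area',b.sum())
sl=b*(1-cv2.dilate(k,np.ones((7,7),np.uint8))); nn,ll,ss,cc=cv2.connectedComponentsWithStats(sl)
q=sorted([(ss[j,4],*cc[j]) for j in range(1,nn)])[-2:]; print(q,'slot ang',np.degrees(np.arctan2(-(q[0][2]-q[1][2]),q[0][1]-q[1][1])))
E
python3 port.py w7.png
python3 - <<'E'
from h import *
im=cv2.imread('pics/w6.png')[:,:,::-1]; 
# ribs in w7 at predicted flange-top pos
im=cv2.imread('pics/w7.png')[:,:,::-1].copy(); c=imaging.calibration('wrist'); c['pose']=np.load('pics/w7.png.npy'); g=cv2.cvtColor(im,cv2.COLOR_RGB2GRAY)
for (u,v) in((322,239),(235,257)):
  w=g[v-10:v+11,u-12:u+13]; b=((w<75)*255).astype(np.uint8); n,l,st,ce=cv2.connectedComponentsWithStats(b); print([(st[i].tolist(),(ce[i]+[u-12,v-10]).round(1).tolist()) for i in range(1,n) if st[i,4]>15])
E
```

```text
[ 0.5648 -0.3429  0.1863] [ 3.1413e+00 -3.0000e-04  1.5762e+00] [-0.06  0.57  0.8   1.58 -0.43  1.18  0.83]
[([7, 7, 10, 7, 55], [321.1, 238.8]), ([0, 11, 2, 10, 16], [310.4, 245.2])]
[([7, 6, 10, 7, 37], [235.7, 255.6]), ([19, 7, 6, 14, 71], [244.7, 261.3])]Traceback (most recent call last):
  File "port.py", line 8, in <module>
    s=.09/(n-1); print('bore',x,y,'diam',2*r*s,'cent',mx,my,'world',(.5655+(mx-224.5)*s).round(4),(-.2714-(my-224.5)*s).round(4),'area',b.sum())
                                                                    ^^^^^^^^^^^^^^^^^^^^^^^^^^
AttributeError: 'float' object has no attribute 'round'
```

```bash
sed -i "s/^im,c=snap.*/fn=sys.argv[1]; im=cv2.imread('pics\/'+fn)[:,:,::-1].copy(); c=imaging.calibration('wrist'); c['pose']=np.load('pics\/'+fn+'.npy')/; s/)\.round(4)/)/g; s/'world',\(.*\),'area'/'world',\1,'area'/" port.py; sed -i "s/tp=o\['tool_pos'\].*/pass/" port.py; python3 port.py w6.png; python3 port.py w7.png
python3 - <<'E'
from h import *
c=imaging.calibration('wrist'); c['pose']=np.load('pics/w7.png.npy'); T=c['pose']@np.linalg.inv(np.array(c['T_tool_cam'])); tp=T[:3,3]
P=onz(c,[(321.1,238.8),(235.7,255.6)],tp[2]-.0195); d=P[0]-P[1]; print(tp.round(4),(P.mean(0)-tp).round(4),np.degrees(np.arctan2(d[1],d[0])))
E
```

```text
bore 223.5 225.0 diam 0.04225981340641965 cent 223.53336947822268 225.3394160018589 world 0.5653062433252563 -0.2715682571050496 area 36002
[(np.int32(1482), np.float64(103.31039136302294), np.float64(253.2246963562753)), (np.int32(1506), np.float64(343.9316069057105), np.float64(198.3625498007968))] slot ang -167.15600184806578
bore 235.3599395751953 282.3110656738281 diam 0.06517062316758596 cent 231.88197829700601 274.41568144039144 world 0.5669796838457251 -0.2814053704446219 area 97357
[(np.int32(525), np.float64(297.3409523809524), np.float64(393.13714285714286)), (np.int32(31215), np.float64(187.64023706551336), np.float64(160.75806503283678))] slot ang -64.72910231948184
[ 0.5648 -0.3427  0.1863] [-0.0003 -0.0006 -0.0195] 12.366134531906546
```

Run:
```python
from h import *
c=imaging.calibration('wrist'); Tt=np.array(c['T_tool_cam'])
for fn in('w6','w7'):
  im=cv2.imread(f'pics/{fn}.png')[:,:,::-1].copy(); c['pose']=np.load(f'pics/{fn}.png.npy'); T=c['pose']@np.linalg.inv(Tt); tp=T[:3,3]; g=cv2.cvtColor(im,cv2.COLOR_RGB2GRAY); C=[]
  for (u,v) in((322,239),(235,257)):
    w=g[v-10:v+11,u-12:u+13]; b=((w<75)*255).astype(np.uint8); n,l,st,ce=cv2.connectedComponentsWithStats(b); i=min(range(1,n),key=lambda i:np.hypot(*(ce[i]-[11.5,9]))); C.append(ce[i]+[u-12,v-10])
  P=onz(c,C,tp[2]-.0195); d=P[0]-P[1]; print(fn,np.round(C,1).tolist(),tp.round(4),'mid in tool mm',((P.mean(0)-tp)@T[:3,:3]*1e3).round(2),'ang',np.degrees(np.arctan2(d[1],d[0])))
  a=rect(im,c,(.5655,-.2714),.085,.045,450); ga=cv2.GaussianBlur(cv2.cvtColor(a,cv2.COLOR_RGB2GRAY),(5,5),1)
  for r in cv2.HoughCircles(ga,cv2.HOUGH_GRADIENT_ALT,1.2,60,param1=150,param2=.75,minRadius=85,maxRadius=112)[0] if True else []: print('circ',r.round(1), 'world',(.5655+(r[0]-224.5)*.0002).round(4),(-.2714-(r[1]-224.5)*.0002).round(4))
  print(ga[225,100:350:6]); print(ga[100:350:6,225])
```

```text
w6 [[324.2, 236.5], [235.2, 256.4]] [ 0.6361 -0.2685  0.1858] mid in tool mm [-0.16  0.41 19.5 ] ang 103.69420511856156
circ [226.8 229.2 100.3] world 0.566 -0.2723
[252 252 253 229  96  64  68 114 145 143 143 142 145 142 145 142 143 142
 144 143 144 142 142 141 139 134 135 133 132 134 132 132 134 135 125  65
  56  53 213 221 221 220]
[244 244 245 251 153  45  62  84 140 138 141 139 138 141 143 140 142 142
 142 144 143 141 136 135 138 143 144 142 142 140 142 142 139 141 129  43
  21  31 202 250 244 244]
w7 [[321.1, 238.8], [235.7, 255.6]] [ 0.5648 -0.3427  0.1863] mid in tool mm [-0.61 -0.32 19.5 ] ang 12.321267410540237
circ [224.4 216.   92.1] world 0.5655 -0.2697
[170 165 155 152  64  21  22  56  75  74  76  77  77  73  75  76  75  77
  76  74  75  75  72  74  71  72  72  72  70  70  69  71  68  73  57  25
  27  38 135 151 147 149]
[166 167 168 171  96  36  21  32  75  76  76  76  74  76  74  73  73  77
  75  75  77  74  72  69  70  73  75  73  76  73  73  72  72  70  64  25
  23  54 119 162 155 148]
```

Both views put the port at (0.5653, −0.2715) with slots at 12.9°, and the cartridge's ribs at 12.3°. The cartridge followed the turn. Moving over the port and down to just above the face.

Emit:
step_arm([
  [0.2,0.006,0,0,0,-0.006,1],
  [0.5,0.012,0,0,0,-0.006,1],
  [0.719,0.012,0,0,0,-0.006,1],
  [0.719,0.012,0.2,0,0,-0.006,1],
  [0.719,0.012,0.4,0,0,-0.006,1],
  [0.719,0.012,0.47,0,0,-0.006,1],
  [0.719,0.012,0.47,0,0,-0.006,1],
  [0.719,0.012,0.47,0,0,-0.006,1],
])

```text
time_s: 18.38
tool_pos: [0.5658, -0.272, 0.1397]
tool_rot: [3.141, 0.001, 1.584]
force: [-0.4, -0.4, -2.4]
opening: 0.0066
gripper_force: 59.4
```

Run:
```python
from h import *
o=sensors.get_obs(); print(o['tool_pos'].round(4),o['tool_rot'].round(4),o['force'].round(1)); print(rel((.5656,-.2709,.1334),1.585))
```

```text
[ 0.5658 -0.272   0.1397] [3.1407e+00 7.0000e-04 1.5839e+00] [-0.4 -0.4 -2.4]
[ 0.011 -0.002  0.063  0.001  0.    -0.001]
```

Emit:
step_arm([
  [0.008,-0.002,0.03,0,0,0,1],
  [0.008,-0.002,0.06,0,0,0,1],
  [0.008,-0.002,0.09,0,0,0,1],
  [0.008,-0.002,0.09,0,0,0,1],
])

```text
time_s: 18.88
tool_pos: [0.5652, -0.27, 0.1299]
tool_rot: [-3.141, -0.0, 1.585]
force: [0.2, -0.8, -2.7]
opening: 0.0069
gripper_force: 59.4
```

Emit:
step_arm([
  [0,0,0.015,0,0,0,1],
  [0,0,0.03,0,0,0,1],
  [0,0,0.03,0,0,0,1],
])

```text
time_s: 19.25
tool_pos: [0.5653, -0.2702, 0.1271]
tool_rot: [-3.141, -0.0, 1.585]
force: [0.6, -0.5, -2.1]
opening: 0.0073
gripper_force: 59.4
```

No contact force with the pins about 6 mm below the face, so they're in the slots. Going down to the spring plate.

Emit:
step_arm([
  [0,0,0.015,0,0,0,1],
  [0,0,0.03,0,0,0,1],
  [0,0,0.035,0,0,0,1],
  [0,0,0.035,0,0,0,1],
])

```text
time_s: 19.75
tool_pos: [0.5655, -0.2704, 0.1243]
tool_rot: [3.141, -0.0, 1.585]
force: [-0.9, 0.6, 2.1]
opening: 0.0068
gripper_force: 59.8
```

Emit:
step_arm([
  [0,0,0,0,0,0,0.5],
  [0,0,0,0,0,0,0],
  [0,0,0,0,0,0,-0.5],
  [0,0,0,0,0,0,-1],
  [0,0,0,0,0,0,-1],
  [0,0,0,0,0,0,-1],
])

```text
time_s: 20.5
tool_pos: [0.5655, -0.2703, 0.1238]
tool_rot: [3.141, -0.0, 1.585]
force: [-0.3, -0.1, -0.1]
opening: 0.0853
gripper_force: 0.0
```

Run:
```python
from h import *
im,c=snap('wrist','w8.png'); o=sensors.get_obs(); tp=o['tool_pos']; print(tp.round(4),o['tool_rot'].round(4),o['opening'],o['q'].round(2)); print(rel((.5656,-.2709,.089),1.585))
# rib search on flange top plane z=.104: polar profile r=26mm about axis
ctr=np.array([.5653,-.2712]); g=cv2.cvtColor(im,cv2.COLOR_RGB2GRAY)
for r in(.0255,.027):
  A=np.radians(np.arange(0,360,3)); uv=proj(c,np.c_[ctr[0]+r*np.cos(A),ctr[1]+r*np.sin(A),np.full(len(A),.104)]); v=cv2.remap(g,uv[:,0].astype(np.float32),uv[:,1].astype(np.float32),1).ravel(); print(r,v.tolist())
```

```text
[ 0.5654 -0.2702  0.1237] [ 3.1416e+00 -1.0000e-04  1.5848e+00] 0.08559940168595308 [-0.17  0.58  0.77  1.72 -0.46  1.03  0.77]
[-0.007  0.002  0.347  0.    -0.    -0.   ]
0.0255 [191, 192, 178, 53, 63, 63, 164, 194, 195, 191, 192, 194, 197, 195, 197, 196, 198, 199, 206, 204, 204, 203, 202, 200, 195, 196, 202, 197, 202, 209, 206, 201, 200, 201, 201, 204, 203, 204, 206, 199, 197, 199, 196, 196, 198, 201, 202, 198, 198, 194, 197, 198, 198, 203, 203, 196, 196, 197, 194, 191, 192, 192, 193, 105, 53, 52, 50, 214, 169, 250, 248, 249, 248, 249, 250, 250, 250, 251, 251, 251, 252, 249, 250, 248, 251, 252, 253, 251, 210, 130, 112, 152, 237, 203, 175, 169, 171, 171, 166, 174, 173, 167, 163, 165, 166, 164, 167, 172, 175, 174, 173, 171, 170, 169, 165, 168, 174, 193, 191, 188]
0.027 [192, 193, 197, 57, 62, 46, 184, 197, 197, 197, 194, 194, 193, 194, 194, 196, 200, 197, 201, 204, 204, 204, 207, 202, 200, 194, 198, 197, 201, 205, 207, 200, 201, 202, 202, 203, 201, 203, 204, 196, 199, 200, 195, 199, 201, 201, 199, 198, 194, 196, 200, 202, 203, 195, 194, 193, 193, 192, 194, 193, 195, 196, 193, 116, 54, 52, 68, 253, 249, 247, 246, 246, 246, 246, 247, 246, 247, 246, 247, 247, 247, 246, 246, 246, 246, 247, 247, 247, 249, 250, 250, 250, 249, 182, 162, 162, 167, 170, 165, 172, 168, 165, 165, 164, 164, 168, 171, 173, 174, 170, 172, 167, 167, 166, 166, 167, 165, 193, 191, 192]
```

The ribs show at 12° and 194°, level at flange height 0.104, so the cartridge is seated in the slots. Now taking it by the flange.

Emit:
step_arm([
  [-0.005,0,0.1,0,0,0,-1],
  [-0.005,0,0.25,0,0,0,-1],
  [-0.005,0,0.347,0,0,0,-1],
  [-0.005,0,0.347,0,0,0,-1],
  [-0.005,0,0.347,0,0,0,-0.6],
  [-0.005,0,0.347,0,0,0,-0.1],
  [-0.005,0,0.347,0,0,0,0],
  [-0.005,0,0.347,0,0,0,0],
])

```text
time_s: 21.55
tool_pos: [0.5655, -0.271, 0.0896]
tool_rot: [3.141, 0.0, 1.585]
force: [-1.5, 0.0, 3.6]
opening: 0.0573
gripper_force: 63.2
```

Emit:
step_arm([
  [0,0,0.02,0,0,0,0],
  [0,0,0.04,0,0,0,0],
  [0,0,0.06,0,0,0,0],
  [0,0,0.06,0,0,0,0],
])

```text
time_s: 22.05
tool_pos: [0.5656, -0.2711, 0.0837]
tool_rot: [3.141, 0.0, 1.585]
force: [-1.8, 1.3, 7.6]
opening: 0.0574
gripper_force: 63.6
```

Emit:
step_arm([
  [0,0,0.006,0,0,0,0],
  [0,0,0.012,0,0,0,0],
  [0,0,0.012,0,0,0,0],
])

```text
time_s: 22.42
tool_pos: [0.5656, -0.271, 0.0833]
tool_rot: [3.141, -0.001, 1.585]
force: [-2.5, 1.9, 11.5]
opening: 0.0577
gripper_force: 64.4
```

Emit:
step_arm([
  [0,0,-0.006,0,0,0.04,0],
  [0,0,-0.006,0,0,0.12,0],
  [0,0,-0.006,0,0,0.2,0],
  [0,0,-0.006,0,0,0.28,0],
  [0,0,-0.006,0,0,0.36,0],
  [0,0,-0.006,0,0,0.42,0],
  [0,0,-0.006,0,0,0.42,0],
])

```text
time_s: 23.3
tool_pos: [0.5667, -0.2721, 0.0837]
tool_rot: [3.138, 0.0, 0.924]
force: [0.3, -0.3, 7.1]
opening: 0.0572
gripper_force: 63.8
```

Run:
```python
from h import *
o=sensors.get_obs(); print(o['tool_pos'].round(4),o['tool_rot'].round(4),o['force'].round(1),o['moment'].round(2),o['q'].round(2))
```

```text
[ 0.5667 -0.2721  0.0837] [3.1377e+00 4.0000e-04 9.2430e-01] [ 0.3 -0.3  7.1] [-0.13  0.14 -0.06] [-0.24  0.69  0.9   1.75 -0.63  1.01  0.25]
```

Emit:
step_arm([
  [0,0,0,0,0,0.06,0],
  [0,0,0,0,0,0.15,0],
  [0,0,0,0,0,0.24,0],
  [0,0,0,0,0,0.33,0],
  [0,0,0,0,0,0.4,0],
  [0,0,0,0,0,0.44,0],
  [0,0,0,0,0,0.48,0],
  [0,0,0,0,0,0.48,0],
])

```text
time_s: 24.3
tool_pos: [0.5665, -0.272, 0.0837]
tool_rot: [3.139, -0.002, 0.171]
force: [-1.7, -0.5, 6.8]
opening: 0.0575
gripper_force: 63.9
```

Run:
```python
from h import *
o=sensors.get_obs(); print(o['tool_pos'].round(4),o['tool_rot'].round(4),o['force'].round(1),o['moment'].round(2),'turned',np.degrees(1.585-o['tool_rot'][2]))
```

```text
[ 0.5665 -0.272   0.0837] [ 3.1387e+00 -2.0000e-03  1.7060e-01] [-1.7 -0.5  6.8] [-0.02  0.12 -0.04] turned 81.03967184339977
```

Emit:
step_arm([
  [0,0,0,0,0,0.02,0],
  [0,0,0,0,0,0.04,0],
  [0,0,0,0,0,0.04,0],
])

```text
time_s: 24.68
tool_pos: [0.567, -0.2719, 0.0837]
tool_rot: [3.139, -0.003, 0.109]
force: [0.7, -0.7, 7.0]
opening: 0.0576
gripper_force: 63.8
```

```bash
cat > rib.py <<'E'
from h import *
import sys
im,c=snap('wrist',sys.argv[1]); o=sensors.get_obs(); print(o['tool_pos'].round(4),o['tool_rot'].round(4),o['force'].round(1),o['moment'].round(3),'turned',np.degrees(1.585-o['tool_rot'][2]))
z=float(sys.argv[2]); ctr=np.array([.5653,-.2712]); g=cv2.cvtColor(im,cv2.COLOR_RGB2GRAY)
for r in(.025,.027):
  A=np.radians(np.arange(0,360,2)); uv=proj(c,np.c_[ctr[0]+r*np.cos(A),ctr[1]+r*np.sin(A),np.full(len(A),z)]); v=cv2.remap(g,uv[:,0].astype(np.float32),uv[:,1].astype(np.float32),1).ravel(); print(r,[(int(np.degrees(a).round()),int(x)) for a,x in zip(A,v) if x<90])
E
python3 rib.py w9.png .098
```

```text
[ 0.567  -0.2719  0.0837] [ 3.1385e+00 -2.9000e-03  1.0930e-01] [ 0.7 -0.7  6.9] [-0.138 -0.102  0.253] turned 84.54970346152076
0.025 [(104, 49), (106, 44), (108, 52), (110, 49), (112, 44), (172, 70), (174, 87), (198, 81), (200, 62), (284, 60), (286, 48), (288, 53), (290, 52), (292, 38)]
0.027 [(104, 68), (106, 52), (108, 54), (110, 51), (112, 42), (174, 80), (198, 65), (284, 63), (286, 50), (288, 54), (290, 51), (292, 20)]
```

The moment rose to 0.25 N m at 84.5°, so it's at the stop, and the ribs show at 108°/288°. Letting go so it springs up.

Emit:
step_arm([
  [0,0,0,0,0,-0.005,0],
  [0,0,0,0,0,-0.005,-0.4],
  [0,0,0,0,0,-0.005,-1],
  [0,0,0,0,0,-0.005,-1],
  [0,0,0,0,0,-0.005,-1],
  [0,0,0,0,0,-0.005,-1],
])

```text
time_s: 25.48
tool_pos: [0.5653, -0.2706, 0.0822]
tool_rot: [-3.141, 0.0, 0.116]
force: [1.0, 0.0, 0.5]
opening: 0.0853
gripper_force: 0.0
```

```bash
python3 rib.py w10.png .102
```

```text
[ 0.5654 -0.2706  0.0823] [-3.1414e+00  1.0000e-04  1.1610e-01] [ 0.7 -0.3  0.3] [-0.038 -0.038 -0.036] turned 84.16054356284981
0.025 [(106, 56), (108, 43), (110, 52), (112, 51), (114, 47), (150, 89), (152, 85), (154, 63), (156, 50), (158, 30), (172, 77), (174, 71), (176, 84), (178, 89), (198, 86), (200, 76), (202, 54), (208, 68), (210, 60), (212, 17), (214, 27), (216, 34), (218, 55), (220, 56), (284, 66), (286, 49), (288, 52), (290, 54), (292, 44)]
0.027 [(106, 79), (108, 44), (110, 51), (112, 54), (114, 49), (174, 73), (176, 83), (198, 88), (200, 75), (286, 48), (288, 52), (290, 52), (292, 42)]
```

Run:
```python
from h import *
from scipy.optimize import brentq
c=imaging.calibration('wrist')
for fn,z0,ang in(('w8',.104,13),('w9',.0975,108),('w10',.102,110)):
  im=cv2.imread(f'pics/{fn}.png'); c['pose']=np.load(f'pics/{fn}.png.npy'); g=cv2.cvtColor(im,cv2.COLOR_BGR2GRAY); C=[]
  for s in(0,180):
    a=np.radians(ang+s); u,v=proj(c,[[.5653+.027*np.cos(a),-.2712+.027*np.sin(a),z0]])[0].round().astype(int)
    w=g[v-9:v+10,u-9:u+10]; b=((w<85)*255).astype(np.uint8); n,l,st,ce=cv2.connectedComponentsWithStats(b); i=min(range(1,n),key=lambda i:np.hypot(*(ce[i]-9))-(99 if 20<st[i,4]<90 else 0)); C.append(ce[i]+[u-9,v-9]); print(fn,st[i].tolist(),end=' ')
  L=lambda z:np.linalg.norm(np.diff(onz(c,C,z),axis=0))
  P=onz(c,C,z0); d=P[0]-P[1]
  print(np.round(C,1).tolist(),'len@z0',L(z0).round(4),'z for 53.5mm',round(brentq(lambda z:L(z)-.0535,.05,.15),4),'ang',np.degrees(np.arctan2(d[1],d[0])).round(1),'mid',P.mean(0).round(4))
```

```text
w8 [3, 6, 10, 8, 60] w8 [4, 7, 10, 7, 58] [[321.3, 239.4], [234.7, 256.9]] len@z0 0.0532 z for 53.5mm 0.1031 ang 13.2 mid [ 0.5649 -0.2717  0.104 ]
w9 [0, 0, 17, 19, 179] w9 [1, 0, 18, 19, 206] [[221.9, 284.9], [335.7, 264.2]] len@z0 0.0568 z for 53.5mm 0.1049 ang 107.6 mid [ 0.5651 -0.2712  0.0975]
w10 [3, 4, 14, 11, 110] w10 [2, 5, 14, 11, 113] [[226.4, 290.0], [337.3, 267.2]] len@z0 0.0533 z for 53.5mm 0.1015 ang 109.7 mid [ 0.5648 -0.2712  0.102 ]
```

The rib spacing puts the flange top at about 0.102, i.e. 5 mm above the face and sprung up in the notch, with axis at 109.7°. Retreating straight up.

Emit:
step_arm([
  [0,0,-0.2,0,0,0,-1],
  [0,0,-0.5,0,0,0,-1],
  [0,0,-1,0,0,0,-1],
  [0,0,-1,0,0,0,-1],
  [0,0,-1,0,0,0,-1],
])

```text
time_s: 26.15
tool_pos: [0.5655, -0.2707, 0.1832]
tool_rot: [-3.141, -0.001, 0.116]
force: [-0.9, 0.5, 0.1]
opening: 0.0853
gripper_force: 0.0
```

```bash
python3 rib.py w11.png .102
```

```text
[ 0.5652 -0.2703  0.1822] [-3.1406e+00  3.0000e-04  1.1610e-01] [-0.  0. -0.] [ 0.002 -0.038 -0.001] turned 84.1595018001038
0.025 [(106, 83), (108, 38), (110, 49), (112, 46), (114, 66), (286, 51), (288, 42), (290, 50), (292, 29)]
0.027 [(108, 43), (110, 53), (112, 47), (114, 84), (286, 64), (288, 46), (290, 48), (292, 54)]
```

```bash
python3 -c "
from h import *
print(order.hand_in())"
```

```text
the job is handed in; nothing more can be done
None
```

I pressed the nut onto the hub, and set, turned and locked the cartridge in the port, then handed the job in at about 26 s; the last images show it sprung up about 5 mm above the face, its axis about 3° past the nominal lock direction, and I did not test the lock by turning it back.

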